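# Level the egg-picking tray

## Robot

A 6-joint arm with a two-finger parallel gripper is mounted at the origin on the work surface. World frame = base frame: x ahead of the robot, y to its left, z up, the work surface at z = 0. Lengths are in mm, angles in rad, forces in N, time in s.
With the tool pointing down it reaches from about 350 to 850 mm from the base axis. Payload 8.1 kg.
Tool frame: the origin (TCP) lies at the centre of the arm's flange, where the gripper is bolted on; the fingertips stand 186 mm ahead of it and the grasp point (between the pads) lies 167 mm ahead of it; z points along the fingers, y is the line along which they close (so a half turn about z gives the same grasp; the last joint's range is limited). The gripper opens to 93 mm and grips with 3 to 60 N. Pads are 15 mm wide; open, the fingers measure 128 mm over their backs; the gripper's body (75 mm by 188 mm) begins 65 mm behind the grasp point.
Start: joints at [-1.28, 0.13, 1.488, -0, 1.523, -0.085], TCP at [220.23, -558.127, 404.735] pointing down, gripper open.
Joint ranges: [-2.96, 2.96], [-0.89, 2.26], [0.02, 2.5], [-1.34, 4.48], [0, 2.73], [-2.66, 2.66]. Speed limits (rad/s): [2.39, 2.39, 2.79, 3.14, 3.14, 3.14].

## Interface

Orientations are given as a rotation vector (axis times angle).
In Python, from plant import robot gives the robot as it stands. The module is installed in compiled form; this text tells all that it offers.
- The arm moves only by the shell command python3 -m jog 'ROWS' [OPENING] [FORCE]. ROWS is JSON, a list of rows, each a list of 6 numbers: the shift along the tool's x, y, z in m, then the turn, a rotation vector about the tool's x, y, z in rad. A call has 1 to 12 rows; each row is the pose to reach, as a shift and turn from the pose commanded when the call began, along the tool's axes at that moment; what a row does not reach only later rows make up. A row lasts 1/8 s, in which the tool goes at most 62.5 mm and 10.7 degrees, less where a joint would pass 70% of its speed; a pose out of reach is approached as far as the arm can. A call with a gripper value outside its range is refused whole. OPENING is the opening, from 0 (shut) to 1 (fully open), set as the call begins (- or left out, the last holds). The fingers move at their own pace and stop on an object; FORCE is the grip in N (left out, the last holds). Time passes only in rows, so rows that repeat a pose let the fingers close. It gives the time, the measured TCP pose, the force, the opening and the grip force at its end, in the units of the state.
- robot.get_obs(): the state, without advancing time (a new reading comes with each control period).
- robot.grab_frame(name): name is "side" or "top"; returns a dict with "pixels" (384x512x3 uint8, red, green, blue), "z_map" (384x512 float32, mm along the optical axis (not along the pixel's ray), 0 where there is no reading), "K" (3x3 intrinsics, pixels), "dist" ([k1, k2, p1, p2, k3] as OpenCV has them; the pictures are not rectified), "R" (3x3) and "t" (3): a world point X has camera coordinates R X + t. Camera axes: x right, y down, z forward; pixel columns grow to the right and rows downward; lengths in mm; the calibration is good to about 2 mm. A picture is of the moment at which its call begins.
- robot.sign_off(): hands the job in; it is judged then, once.
The state is a dict: "clock": time; "q": joint angles; "joint_vel": joint speeds; "joint_efforts": joint torques, N m; "position": TCP position; "eef_rot": TCP orientation; "wrist_force": force on the tool from outside, world axes, zero at the start; "ft_torque": the same for the moment, N m; "finger_gap": opening from 0.0 (shut) to 1.0 (fully open); "grasp_force": force on a finger pad.
Only numpy, scipy, OpenCV 4.12 (cv2) and the standard library are available. Lean on these libraries where they do the work, as an engineer would, in place of code of your own. Each camera call takes 0.05 s, during which the arm holds its last target. There are 200 camera calls.

## Task

The black egg-picking tray has one foot too short. Press down on its corners one at a time until you find the one that sinks, leave that corner sunk, and press the steel shim lever beside it down flat so that it lifts the corner and the tray is level again. Leave the other three shim levers up, do not lift the tray, and leave everything else on the bench alone.

Things in the scene. Friction and masses are not known exactly. Their poses are not given: they have to be found in the camera images.
- stand: Fixed aluminium slab 210 x 310 x 10 mm on the bench; origin at the centre of its underside, z up, x away from the robot, y to its left (turned up to 0.25 rad). A stiff ball pivot in its middle carries the tray; a fixed foot stands under each tray corner. One foot (any one, hidden, different each time) is 6 mm short. Beside each corner, on the two y sides, sits a shim lever.
- tray: Black-rimmed tray 200 (x) x 220 (y) x 18 mm, perforated steel panel 8 mm below the rim's top; origin at the centre of its underside, on the pivot, 40 mm above the bench. Starts level. A sound corner stays put when pressed; the one over the short foot gives at about 4 N, sinks 6 mm and STAYS down, the opposite corner rising 6 mm. Pressing that opposite corner rocks it back.
- corner_1 (a point): Press point on top of the tray's corner (near the robot, left), above its foot, on a flat 36 mm black corner block; at (x,y) = (-,+) (80, 90) mm in the stand's frame and 58 mm above the bench when level.
- tab_1 (a point): Top of the free end of the steel shim lever beside corner_1, 8 mm from its tip: a strip 28 wide, 6 mm thick, hinged along the stand's x at (x,y) = (-,+) (52, 122) mm in the stand's frame, 35 mm above the bench. This point is 47 mm from the hinge, outward from the tray. It starts slanting up, 54 to 59 mm above the bench; pressed flat it is 38 mm above it, against a stop.
- shim_1 (a joint): Angle of the shim lever beside corner_1, rad: 0 to 0.08 at the start (slanting up), 0.45 flat (its stop). Takes 6 to 12 N down on tab_1 and stays where it is left. Its hidden inner end rises under the tray, meets a sunk corner about a third of the way down and, when flat, carries that corner at the level height.
- corner_2 (a point): Press point on top of the tray's corner (far, left), above its foot, on a flat 36 mm black corner block; at (x,y) = (+,+) (80, 90) mm in the stand's frame and 58 mm above the bench when level.
- tab_2 (a point): Top of the free end of the steel shim lever beside corner_2, 8 mm from its tip: a strip 28 wide, 6 mm thick, hinged along the stand's x at (x,y) = (+,+) (52, 122) mm in the stand's frame, 35 mm above the bench. This point is 47 mm from the hinge, outward from the tray. It starts slanting up, 54 to 59 mm above the bench; pressed flat it is 38 mm above it, against a stop.
- shim_2 (a joint): Angle of the shim lever beside corner_2, rad: 0 to 0.08 at the start (slanting up), 0.45 flat (its stop). Takes 6 to 12 N down on tab_2 and stays where it is left. Its hidden inner end rises under the tray, meets a sunk corner about a third of the way down and, when flat, carries that corner at the level height.
- corner_3 (a point): Press point on top of the tray's corner (far, right), above its foot, on a flat 36 mm black corner block; at (x,y) = (+,-) (80, 90) mm in the stand's frame and 58 mm above the bench when level.
- tab_3 (a point): Top of the free end of the steel shim lever beside corner_3, 8 mm from its tip: a strip 28 wide, 6 mm thick, hinged along the stand's x at (x,y) = (+,-) (52, 122) mm in the stand's frame, 35 mm above the bench. This point is 47 mm from the hinge, outward from the tray. It starts slanting up, 54 to 59 mm above the bench; pressed flat it is 38 mm above it, against a stop.
- shim_3 (a joint): Angle of the shim lever beside corner_3, rad: 0 to 0.08 at the start (slanting up), 0.45 flat (its stop). Takes 6 to 12 N down on tab_3 and stays where it is left. Its hidden inner end rises under the tray, meets a sunk corner about a third of the way down and, when flat, carries that corner at the level height.
- corner_4 (a point): Press point on top of the tray's corner (near, right), above its foot, on a flat 36 mm black corner block; at (x,y) = (-,-) (80, 90) mm in the stand's frame and 58 mm above the bench when level.
- tab_4 (a point): Top of the free end of the steel shim lever beside corner_4, 8 mm from its tip: a strip 28 wide, 6 mm thick, hinged along the stand's x at (x,y) = (-,-) (52, 122) mm in the stand's frame, 35 mm above the bench. This point is 47 mm from the hinge, outward from the tray. It starts slanting up, 54 to 59 mm above the bench; pressed flat it is 38 mm above it, against a stop.
- shim_4 (a joint): Angle of the shim lever beside corner_4, rad: 0 to 0.08 at the start (slanting up), 0.45 flat (its stop). Takes 6 to 12 N down on tab_4 and stays where it is left. Its hidden inner end rises under the tray, meets a sunk corner about a third of the way down and, when flat, carries that corner at the level height.
- dish: Small open glass dish, 48 mm across, 16 mm high, standing on the middle of the tray's panel; origin at the centre of its underside. Leave it alone.
- cup: White plastic tally cup, 30 mm across, 32 mm high, standing on the slab between the two levers of the left (+y) side; origin at the centre of its underside. Leave it alone.
- tweezers: Steel tweezers, 130 mm long along their x, 6 mm high, lying on the bench on the robot's side of the stand; origin at the underside, about the middle. Leave it alone.
- block: Wooden block 50 x 90 x 28 mm on the bench on the far side of the stand; origin at the centre of its underside. Leave it alone.
- colander: White bowl, 220 mm across, 85 mm high, on the right of the bench; origin at the centre of its underside. Leave it alone.
- tub: Clear open tub 220 x 150 x 80 mm on the left of the bench; origin at the centre of its underside. Leave it alone.
- sieve: Small round steel sieve, 110 mm across, 30 mm high, with a 120 mm straight handle along its x, at the right; origin at the centre of its underside. Leave it alone.

How it is judged:
By the outcome, as a careful person would: the job done as asked, in the order asked, and still so for the second after the job is handed in, with the robot touching nothing.
It also fails if it takes over 54 s, if anything falls off the work surface, if the arm or the gripper's body presses on something with over 40 N, if the wrist force passes 120 N, or if a joint passes its speed limit or range.

## Working session

There is one attempt and no reset: what is moved stays moved. The work goes in short steps, Python scripts to look and compute and a shell command to move; the robot and the scene stay as the last step left them, time stands still between calls to the robot, and variables do not carry over. Pictures are saved under pics/ and viewed, at most 10 in all, crops included, and the job is handed in when it is done.

```bash
mkdir -p pics
python3 - <<'E'
from plant import robot
import cv2,numpy as np
o=robot.get_obs();print(o)
for n in("top","side"):
    f=robot.grab_frame(n);cv2.imwrite(f"pics/{n}0.png",f["pixels"][:,:,::-1]);np.savez(f"{n}0.npz",**f);print(n,f["K"],f["dist"],f["R"],f["t"])
E
```

```text
{'clock': 0.0, 'q': array([-1.28041687e+00,  1.31155645e-01,  1.48923590e+00, -1.52385478e-07,
        1.52297437e+00, -8.54112708e-02]), 'joint_vel': array([-0.00125594, -0.00060072, -0.00053136, -0.00159997,  0.00123125,
       -0.00097224]), 'joint_efforts': array([ 1.22962923e-03, -5.59845078e+01, -4.91763389e+01,  7.68882665e-02,
        3.57840245e-02, -9.99600070e-05]), 'position': array([ 220.15805518, -557.91969212,  403.71425455]), 'eef_rot': array([-3.08456627e+00, -5.86494007e-01,  2.85040681e-04]), 'wrist_force': array([-0.08665362, -0.88413295, -0.1320527 ]), 'ft_torque': array([ 0.00714187, -0.00264124,  0.08103922]), 'grasp_force': 0.0, 'finger_gap': 0.9995811812602167}
top [[365.96990206   0.         253.37328407]
 [  0.         365.96990206 188.51537143]
 [  0.           0.           1.        ]] [0.02315888 0.         0.         0.         0.        ] [[ 0.0173004  -0.99937943  0.030683  ]
 [-0.99555031 -0.02006089 -0.09207139]
 [ 0.09262978 -0.0289536  -0.99527957]] [ -20.34393539  555.92092843 1077.73749999]
side [[420.32734888   0.         261.41048721]
 [  0.         420.32734888 190.65565279]
 [  0.           0.           1.        ]] [-0.16005548  0.          0.          0.          0.        ] [[ 0.95276701 -0.30347991  0.01161786]
 [-0.20563001 -0.67277683 -0.71069518]
 [ 0.22349793  0.67473794 -0.70340414]] [-498.11543185  185.05348005 1348.10200657]
```

View pics/top0.png

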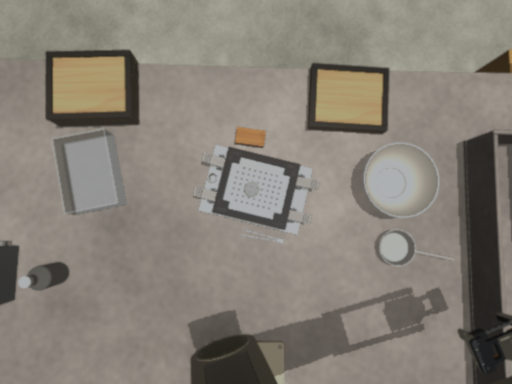

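View pics/side0.png

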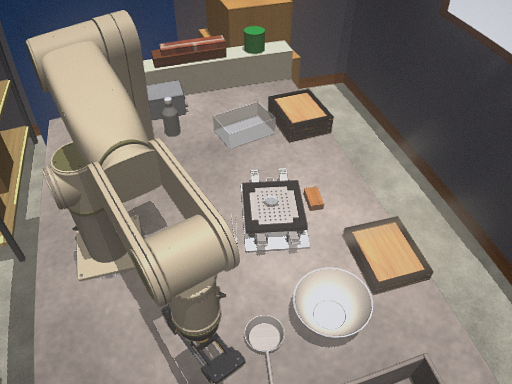

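The top view shows the tray near (258,187), with the cup at (213,178), levers at (212,160), (203,193), (308,183) and (297,216), tweezers at (263,237) and the block at (250,137). The side view shows the tray at (273,206).

```bash
cat > h.py <<'E'
import numpy as np,cv2
def ray(f,uv,z):
    p=cv2.undistortPoints(np.float64(uv).reshape(-1,1,2),f["K"],f["dist"])[:,0]
    d=np.c_[p,np.ones(len(p))]@f["R"];c=-f["R"].T@f["t"]
    return c+d*((z-c[2])/d[:,2])[:,None]
def proj(f,X):
    return cv2.projectPoints(np.float64(X),cv2.Rodrigues(f["R"])[0],f["t"],f["K"],f["dist"])[0][:,0]
E
python3 - <<'E'
from h import *
out=[]
for n,roi in(("top",(195,140,320,240)),("side",(235,170,320,250))):
    f=dict(np.load(n+"0.npz"));im=f["pixels"]
    x0,y0,x1,y1=roi
    m=np.zeros(im.shape[:2],np.uint8);m[y0:y1,x0:x1]=(im[y0:y1,x0:x1].max(2)<55)*255
    m=cv2.morphologyEx(m,cv2.MORPH_OPEN,np.ones((2,2)))
    c=max(cv2.findContours(m,0,2)[0],key=cv2.contourArea)
    w=ray(f,cv2.convexHull(c)[:,0],58)[:,:2].astype(np.float32)
    r=cv2.minAreaRect(w);print(n,r,cv2.boxPoints(r))
    (cx,cy),(a,b),t=r
    # yaw of stand: long side (220) is y axis
    th=np.deg2rad(t if b>a else t-90); print("yaw",th)
    C=np.array([cx,cy]);R=np.array([[np.cos(th),-np.sin(th)],[np.sin(th),np.cos(th)]])
    big=cv2.resize(im[y0-10:y1+10,x0-10:x1+10],None,fx=5,fy=5,interpolation=cv2.INTER_CUBIC)[:,:,::-1].copy()
    for i,(sx,sy) in enumerate([(-1,1),(1,1),(1,-1),(-1,-1)],1):
        k=C+R@[sx*80,sy*90];tb=C+R@[sx*52,sy*169]
        print(i,k.round(1),tb.round(1))
        for P,z,col in((k,58,(0,0,255)),(tb,56,(0,255,0))):
            u=(proj(f,[[*P,z]])[0]-[x0-10,y0-10]+.5)*5
            cv2.circle(big,tuple(int(v) for v in u),5,col,-1)
            if z==58: cv2.putText(big,str(i),tuple(int(v) for v in u),0,1,(0,255,255),2)
    out.append(big)
h=max(b.shape[0] for b in out)
o=np.hstack([cv2.copyMakeBorder(b,0,h-b.shape[0],0,0,0) for b in out])
s=min(800/o.shape[1],600/o.shape[0]);cv2.imwrite("pics/m.png",cv2.resize(o,None,fx=s,fy=s,interpolation=3))
E
```

```text
Traceback (most recent call last):
ValueError: max() iterable argument is empty
```

```bash
cat > m.py <<'E'
from h import *
out=[]
for n,roi in(("top",(195,140,320,240)),("side",(235,170,320,250))):
    f=dict(np.load(n+"0.npz"));im=f["pixels"]
    x0,y0,x1,y1=roi
    g=im.max(2);print(np.percentile(g[y0:y1,x0:x1],[1,5,10,20,30,50]))
    m=np.zeros(g.shape,np.uint8);m[y0:y1,x0:x1]=(g[y0:y1,x0:x1]<70)*255
    m=cv2.morphologyEx(m,cv2.MORPH_OPEN,np.ones((2,2),np.uint8))
    c=max(cv2.findContours(m,0,2)[0],key=cv2.contourArea)
    w=ray(f,cv2.convexHull(c)[:,0],58)[:,:2].astype(np.float32)
    r=cv2.minAreaRect(w);print(n,r)
    (cx,cy),(a,b),t=r
    th=np.deg2rad(t if b>a else t-90); print("yaw",th)
    C=np.array([cx,cy]);R=np.array([[np.cos(th),-np.sin(th)],[np.sin(th),np.cos(th)]])
    big=cv2.resize(im[y0-10:y1+10,x0-10:x1+10],None,fx=5,fy=5,interpolation=cv2.INTER_CUBIC)[:,:,::-1].copy()
    for i,(sx,sy) in enumerate([(-1,1),(1,1),(1,-1),(-1,-1)],1):
        k=C+R@[sx*80,sy*90];tb=C+R@[sx*52,sy*169]
        print(i,k.round(1),tb.round(1))
        for P,z,col in((k,58,(0,0,255)),(tb,56,(0,255,0))):
            u=(proj(f,[[*P,z]])[0]-[x0-10,y0-10]+.5)*5
            u=tuple(int(v) for v in u)
            cv2.circle(big,u,5,col,-1)
            if z==58: cv2.putText(big,str(i),u,0,1,(0,255,255),2)
    out.append(big)
h=max(b.shape[0] for b in out)
o=np.hstack([cv2.copyMakeBorder(b,0,h-b.shape[0],0,0,0) for b in out])
s=min(800/o.shape[1],600/o.shape[0]);cv2.imwrite("pics/m.png",cv2.resize(o,None,fx=s,fy=s,interpolation=3))
E
python3 m.py
```

```text
[ 67.  69.  71. 129. 148. 157.]
top ((639.3341064453125, -39.524444580078125), (138.1947021484375, 13.763442993164062), 77.09396362304688)
yaw -0.22525282815999204
1 [581.5  66.1] [626.4 136.8]
2 [737.4  30.3] [727.8 113.6]
3 [ 697.2 -145.1] [ 652.3 -215.9]
4 [ 541.3 -109.4] [ 550.9 -192.6]
[ 64.  70.  73.  88. 146. 182.]
side ((555.6430053710938, -142.20001220703125), (8.292842864990234, 13.140286445617676), 72.75758361816406)
yaw 1.2698593899320516
1 [ 446.  -191.9] [ 378.8 -141.8]
2 [493.4 -39.1] [409.7 -42.4]
3 [665.3 -92.5] [ 732.5 -142.6]
4 [ 617.9 -245.3] [ 701.6 -242. ]
```

View pics/m.png

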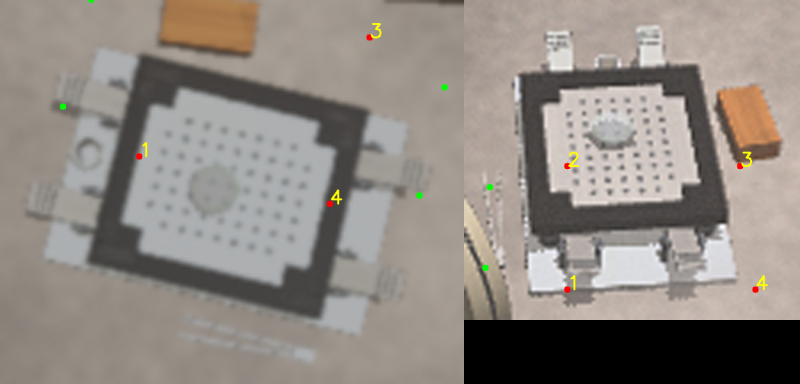

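The zoomed crop shows the black rim cleanly in both views, but the mask threshold was too low. I'll raise it to 105.

```bash
sed -i 's/<70/<105/; s/pics\/m.png/pics\/m2.png/' m.py; python3 m.py; python3 -c "
import numpy as np;from scipy.spatial.transform import Rotation as R
from plant import robot
print(R.from_rotvec(robot.get_obs()['eef_rot']).as_matrix().round(3))"
```

```text
[ 67.  69.  71. 129. 148. 157.]
top ((553.4217529296875, -18.812530517578125), (236.37515258789062, 198.7255859375), 77.38092041015625)
yaw -0.22024448741398903
1 [495.   86.5] [539.6 157.5]
2 [651.2  51.5] [641.1 134.7]
3 [ 611.8 -124.1] [ 567.2 -195.1]
4 [455.7 -89.2] [ 465.8 -172.4]
[ 64.  70.  73.  88. 146. 182.]
side ((554.5927124023438, -38.315155029296875), (245.22401428222656, 198.5707550048828), 76.95699310302734)
yaw -0.22764341471250168
1 [497.   67.4] [542.1 138.1]
2 [652.8  31.3] [643.4 114.6]
3 [ 612.2 -144. ] [ 567.1 -214.7]
4 [ 456.3 -107.9] [ 465.8 -191.2]
[[ 0.93   0.367 -0.   ]
 [ 0.367 -0.93   0.002]
 [ 0.    -0.002 -1.   ]]
```

View pics/m2.png

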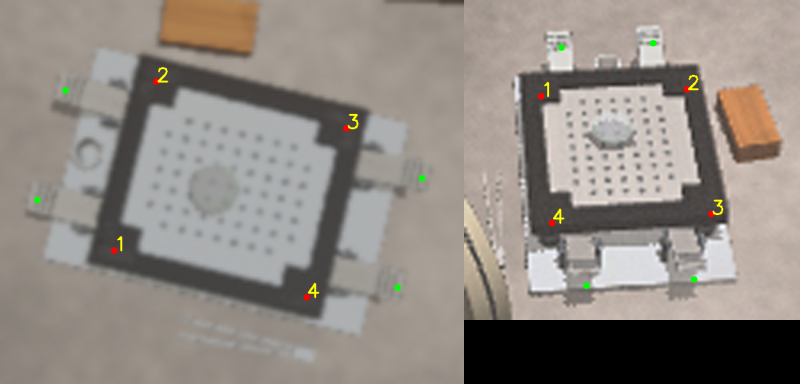

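Top-view dots sit where they should on the corners and levers. I'll use centre (553.5, -19.5) and yaw -0.222. Next I go to a hover over corner_4 with the gripper shut and the tool aligned so that tool x = stand y and tool y = stand x.

```bash
python3 -m jog '[[0.391,-0.349,0.06,0,0,-0.973],[0.391,-0.349,0.06,0,0,-0.973],[0.391,-0.349,0.06,0,0,-0.973],[0.391,-0.349,0.06,0,0,-0.973],[0.391,-0.349,0.06,0,0,-0.973],[0.391,-0.349,0.06,0,0,-0.973],[0.391,-0.349,0.06,0,0,-0.973],[0.391,-0.349,0.06,0,0,-0.973],[0.391,-0.349,0.06,0,0,-0.973],[0.391,-0.349,0.06,0,0,-0.973],[0.391,-0.349,0.129,0,0,-0.973],[0.391,-0.349,0.129,0,0,-0.973]]' 0 30; python3 -m jog '[[0,0,0,0,0,0],[0,0,0,0,0,0]]'
python3 -c "
from scipy.spatial.transform import Rotation as R
from plant import robot
o=robot.get_obs();print(o['position'],R.from_rotvec(o['eef_rot']).as_matrix().round(4),o['wrist_force'])"
```

```text
clock: 1.6
position: [453.4, -90.1, 271.6]
eef_rot: [-2.449, -1.957, 0.008]
wrist_force: [-1.2, -0.4, -0.0]
finger_gap: 0.004
grasp_force: 0.0
clock: 1.85
position: [456.7, -90.8, 278.1]
eef_rot: [2.452, 1.959, 0.003]
wrist_force: [0.4, 0.6, 0.2]
finger_gap: 0.004
grasp_force: 0.0
[456.67634346 -90.76481097 278.07923884] [[ 2.209e-01  9.753e-01  3.100e-03]
 [ 9.753e-01 -2.209e-01 -1.000e-03]
 [-3.000e-04  3.300e-03 -1.000e+00]] [0.41674717 0.59257293 0.19794221]
```

```bash
python3 -m jog '[[0,0,0.02,0,0,0],[0,0,0.03,0,0,0],[0,0,0.032,0,0,0],[0,0,0.032,0,0,0],[0,0,0.032,0,0,0]]';  python3 - <<'E'
from plant import robot
import cv2,numpy as np
f=robot.grab_frame("side")["pixels"][150:270,210:350,::-1];g=robot.grab_frame("top")["pixels"][130:250,185:325,::-1]
cv2.imwrite("pics/c4.png",cv2.resize(np.hstack([g,f]),None,fx=2.8,fy=2.8,interpolation=2))
E
```

```text
clock: 2.48
position: [456.2, -90.1, 244.4]
eef_rot: [2.453, 1.961, 0.001]
wrist_force: [0.2, -0.0, -0.4]
finger_gap: 0.01
grasp_force: 0.0
```

View pics/c4.png

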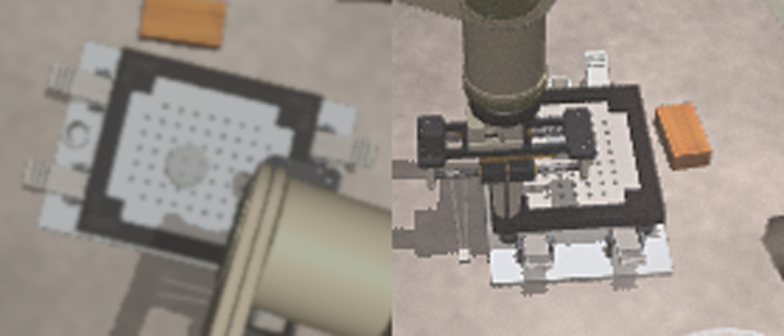

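The side crop shows the fingertip over corner 4 at about (505,235), just above the rim. I'll press now.

```bash
for i in 1 2 3; do python3 -m jog '[[0,0,0.001,0,0,0],[0,0,0.001,0,0,0]]' | grep -E 'posi|wrist'; done
```

```text
position: [456.2, -90.1, 243.8]
wrist_force: [-3.6, 0.9, 8.8]
position: [456.3, -90.2, 243.6]
wrist_force: [-6.2, 1.8, 15.7]
position: [456.4, -90.2, 243.3]
wrist_force: [-11.2, 1.8, 24.5]
```

Corner 4 holds at 24 N, so it is sound. Next is corner 1, at +180 mm in tool x.

```bash
python3 -m jog '[[0,0,-0.03,0,0,0],[0.06,0,-0.03,0,0,0],[0.12,0,-0.03,0,0,0],[0.18,0,-0.03,0,0,0],[0.18,0,-0.03,0,0,0],[0.18,0,-0.015,0,0,0],[0.18,0,-0.005,0,0,0],[0.18,0,-0.004,0,0,0],[0.18,0,-0.004,0,0,0]]'| grep -E 'posi|wrist'; for i in 1 2 3; do python3 -m jog '[[0,0,0.0015,0,0,0],[0,0,0.0015,0,0,0]]' | grep -E 'posi|wrist'; done
```

```text
position: [495.0, 84.3, 244.0]
wrist_force: [-3.2, 0.9, 4.4]
position: [495.1, 84.4, 243.6]
wrist_force: [-8.7, 1.6, 16.0]
position: [495.2, 84.5, 243.3]
wrist_force: [-14.4, 1.3, 26.6]
position: [495.3, 84.6, 243.1]
wrist_force: [-20.7, 0.4, 38.4]
```

Corner 1 is sound. Next is corner 2, at +160 mm in tool y.

```bash
python3 -m jog '[[0,0,-0.03,0,0,0],[0,0.05,-0.03,0,0,0],[0,0.11,-0.03,0,0,0],[0,0.16,-0.03,0,0,0],[0,0.16,-0.03,0,0,0],[0,0.16,-0.015,0,0,0],[0,0.16,-0.007,0,0,0],[0,0.16,-0.006,0,0,0],[0,0.16,-0.006,0,0,0]]'| grep -E 'posi|wrist'; for i in 1 2 3; do python3 -m jog '[[0,0,0.001,0,0,0],[0,0,0.001,0,0,0]]' | grep -E 'posi|wrist'; done
```

```text
position: [651.2, 50.6, 246.7]
wrist_force: [0.9, 0.0, 0.4]
position: [651.6, 50.5, 245.7]
wrist_force: [0.4, -0.6, -0.8]
position: [651.5, 50.4, 244.2]
wrist_force: [-0.8, 0.7, -0.7]
position: [651.7, 50.3, 243.4]
wrist_force: [0.3, -0.4, 1.8]
```

```bash
for i in 1 2 3; do python3 -m jog '[[0,0,0.001,0,0,0],[0,0,0.001,0,0,0]]' | grep -E 'posi|wrist'; done
```

```text
position: [651.7, 50.4, 242.5]
wrist_force: [-0.1, -0.9, 2.7]
position: [651.8, 50.4, 241.4]
wrist_force: [0.6, 0.6, 3.7]
position: [651.8, 50.5, 240.4]
wrist_force: [3.1, 0.5, 4.2]
```

It gives at about 4 N, so corner 2 is the one. I'll push it all the way down.

```bash
for i in 1 2 3; do python3 -m jog '[[0,0,0.0015,0,0,0],[0,0,0.0015,0,0,0],[0,0,0.0015,0,0,0]]' | grep -E 'posi|wrist'; done
```

```text
position: [651.6, 50.4, 238.8]
wrist_force: [3.0, 0.7, 3.2]
position: [651.7, 50.4, 238.3]
wrist_force: [0.1, 1.1, 10.1]
position: [651.8, 50.4, 238.0]
wrist_force: [-4.1, 1.9, 17.5]
```

Corner 2 is sunk by 6 mm. I'll lift, move to tab_2 (tool x +79, tool y -28), and check.

```bash
python3 -m jog '[[0,0,-0.01,0,0,0],[0,0,-0.035,0,0,0],[0.04,-0.014,-0.035,0,0,0],[0.079,-0.028,-0.035,0,0,0],[0.079,-0.028,-0.035,0,0,0],[0.079,-0.028,-0.025,0,0,0],[0.079,-0.028,-0.015,0,0,0],[0.079,-0.028,-0.012,0,0,0],[0.079,-0.028,-0.012,0,0,0]]'| grep -E 'posi|wrist';  python3 - <<'E'
from plant import robot
import cv2,numpy as np
f=robot.grab_frame("side")["pixels"][150:270,210:350,::-1];g=robot.grab_frame("top")["pixels"][130:250,185:325,::-1]
cv2.imwrite("pics/t2.png",cv2.resize(np.hstack([g,f]),None,fx=2.8,fy=2.8,interpolation=2))
E
```

```text
position: [641.6, 132.9, 247.1]
wrist_force: [-0.3, -0.1, -0.1]
```

View pics/t2.png

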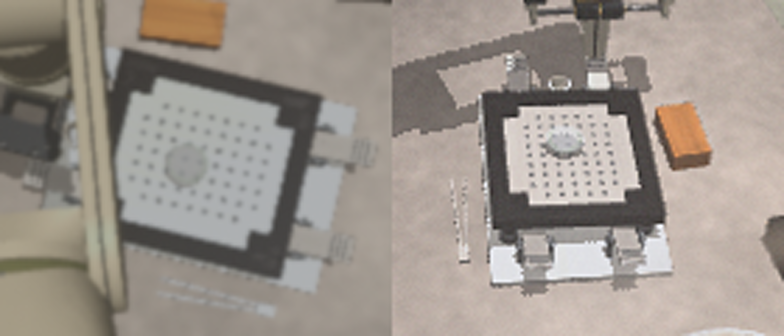

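The side crop shows the finger centred over lever 2's free end at about (597,70). The cup at (560,82) is clear. Now I press down.

```bash
for i in 1 2 3 4; do python3 -m jog '[[0,0,0.0015,0,0,0],[0,0,0.003,0,0,0],[0,0,0.0045,0,0,0],[0,0,0.0055,0,0,0],[0,0,0.0055,0,0,0]]' | grep -E 'posi|wrist'; done
```

```text
position: [642.1, 134.2, 243.5]
wrist_force: [-1.5, 1.8, 5.4]
position: [642.3, 134.8, 238.4]
wrist_force: [-0.5, 5.2, 6.4]
position: [642.5, 134.6, 233.1]
wrist_force: [0.9, 3.1, 5.9]
position: [642.5, 134.7, 227.6]
wrist_force: [1.0, 4.7, 7.3]
```

```bash
for i in 1 2 3; do python3 -m jog '[[0,0,0.001,0,0,0],[0,0,0.002,0,0,0],[0,0,0.002,0,0,0],[0,0,0.002,0,0,0]]' | grep -E 'posi|wrist'; done
```

```text
position: [642.6, 134.8, 225.7]
wrist_force: [1.2, 4.5, 6.5]
position: [642.6, 134.9, 224.1]
wrist_force: [-0.7, 6.1, 9.1]
position: [642.8, 135.0, 223.7]
wrist_force: [-5.7, 4.2, 18.2]
```

```bash
python3 -m jog '[[0,0,0.001,0,0,0],[0,0,0.002,0,0,0],[0,0,0.002,0,0,0],[0,0,0.002,0,0,0]]' | grep -E 'posi|wrist'; python3 -m jog '[[0,0,-0.005,0,0,0],[0,0,-0.05,0,0,0],[0,0,-0.1,0,0,0],[0.06,0,-0.12,0,0,0],[0.12,0,-0.12,0,0,0],[0.18,0,-0.12,0,0,0],[0.22,0,-0.12,0,0,0],[0.22,0,-0.12,0,0,0],[0.22,0,-0.12,0,0,0]]'| grep -E 'posi|wrist'
python3 - <<'E'
from plant import robot
import cv2,numpy as np
f=robot.grab_frame("side")["pixels"][150:270,210:350,::-1];g=robot.grab_frame("top")["pixels"][130:250,185:325,::-1]
cv2.imwrite("pics/e.png",cv2.resize(np.hstack([g,f]),None,fx=2.8,fy=2.8,interpolation=2))
E
```

```text
position: [642.9, 135.0, 223.1]
wrist_force: [-10.9, 4.0, 29.4]
position: [690.0, 347.9, 337.0]
wrist_force: [-0.2, 0.1, 0.8]
```

View pics/e.png

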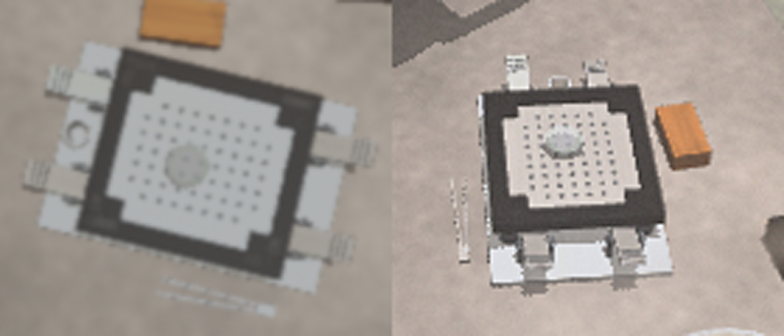

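Lever 2 is flat at (597,72), the other three are up, and the dish, cup, tweezers and block haven't moved. One depth check for level before handing in.

Run:
```python
from h import *
from plant import robot
a=dict(np.load("top0.npz"));b=robot.grab_frame("top")
for P in([495,86],[651,51],[612,-124],[456,-89]):
    u,v=proj(a,[[*P,58]])[0].round().astype(int)
    s=np.s_[v-2:v+3,u-2:u+3];print(np.median(a["z_map"][s])-np.median(b["z_map"][s]))
```

```text
1.767456
0.010986328
-0.65478516
0.95043945
```

```bash
python3 -c "
from plant import robot
print(robot.sign_off())"
```

```text
the job is handed in; nothing more can be done
None
```

The job is handed in: corner 2 (far left) was the one that sank, and pressing shim lever 2 down flat against its stop brought the tray back level to within about 1–2 mm by the depth camera, with the other three levers still up and nothing else on the bench visibly moved.

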